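# Load the photometer and pull its filter plate for inspection

## Robot

A 6-joint arm with a two-finger parallel gripper is mounted at the origin on the work surface. World frame = base frame: x ahead of the robot, y to its left, z up, the work surface at z = 0. Lengths are in mm, angles in degrees, forces in N, time in s.
With the tool pointing down it reaches from about 350 to 725 mm from the base axis. Payload 6 kg.
Tool frame: the origin (TCP) lies between the finger pads; the fingertips stand 19 mm ahead of it and the grasp point (between the pads) is the TCP; z points along the fingers, y is the direction in which the jaws open and shut (so a half turn about z gives the same grasp; the last joint's range is limited). The gripper opens to 85 mm and grips with 20 to 120 N. Pads are 22 mm wide; open, the fingers measure 114 mm over their backs; the gripper's body (76 mm by 85 mm) begins 54 mm behind the grasp point. The pads swing forward as they close: fully open they stand 13 mm farther back than shut.
Start: joints at [85.984, 2.303, 4.859, 0, -92.561, -19.12], TCP at [235.722, 551.735, 250.261] pointing down, gripper open.
Joint ranges: [-146.85, 146.85], [-73.84, 115.35], [-62.03, 85.46], [-188.31, 113.3], [-161.28, -10.13], [-171.36, 171.36]. Speed limits (degrees/s): [147.25, 147.25, 172.46, 180, 180, 180].

## Interface

Orientations are given as a 3x3 rotation matrix whose columns are the frame's x, y, z axes.
In Python, from rig import bot gives the robot as it stands. The module is installed in compiled form; this text tells all that it offers.
- The arm moves only by the tool step_arm, never from a script. Its argument "moves" is text: rows parted by semicolons, each of 7 numbers parted by spaces: the shift along the tool's x, y, z in cm, then the turn, a rotation vector about the tool's x, y, z in rad, then the closure, from 0 (fully open) to 1 (shut). A call has 1 to 10 rows; each row shifts and turns the pose as measured when the row begins, along the tool's axes as they then stand; what a row does not reach is not made up. A row lasts 1/12 s, in which the tool goes at most 41.7 mm and 7.16 degrees, less where a joint would pass 70% of its speed; a pose out of reach is approached as far as the arm can. A call with a gripper value outside its range is refused whole. The fingers move at their own pace and stop on an object; "squeeze" is the grip in N (left out, the last holds). Time passes only in rows, so rows that do not move let the fingers close. It gives the time, the measured TCP pose, the force and the opening at its end, in the units of the state.
- bot.read_state(): the state, without advancing time (a new reading comes with each control period).
- bot.capture(name): name is "side" or "top"; returns a dict with "pixels" (400x640x3 uint8, blue, green, red), "z_map" (400x640 float32, mm along the optical axis (not along the pixel's ray), 0 where there is no reading), "camera_matrix" (3x3 intrinsics, pixels), "rvec" (rotation vector, rad) and "tvec" (3), from world to camera coordinates, as OpenCV has them. Camera axes: x right, y down, z forward; pixel columns grow to the right and rows downward; lengths in mm; the calibration is good to about 2 mm. A picture is of the moment at which its call begins.
- bot.sign_off(): hands the job in, once; it reports no verdict.
The state is a dict: "clock": time; "qpos": joint angles; "qd": joint speeds; "joint_efforts": joint torques, N m; "tcp_pos": TCP position; "tool_rot": TCP orientation; "wrist_force": force on the tool from outside, world axes, zero at the start; "wrist_torque": the same for the moment, N m; "gripper_width": opening from 0.0 (shut) to 1.0 (fully open).
Only numpy, scipy, OpenCV 4.12 (cv2) and the standard library are available. Lean on these libraries where they do the work, as an engineer would, in place of code of your own. Each camera call takes 0.05 s, during which the arm holds its last target. There are 200 camera calls.

## Task

Prepare the photometer for an unfiltered reading. First stand the blue-capped tube upright in the photometer's well, pushed fully home, and let go of it; then swing the blue flap up past upright so that it stays open, and draw the orange-tabbed filter plate out of the slot beneath it. Finish while holding the filter plate: keep it gripped, upright and still over the middle of the light pad, its lower edge at least 12 cm above the bench, with the green-capped tube, the mug and the black carton left alone.

Things in the scene. Friction and masses are not known exactly. Their poses are not given: they have to be found in the camera images.
- photometer: White bench photometer fixed to the bench, 180 (x) x 300 (y) x 90 mm high. Origin: centre of its underside; x points to its back, y to its left, z up. On its top: the tube well at right (x 0, y -77 mm) and at left a flap-covered compartment centred at x -10, y +78 mm, inside 104 x 104 mm, open at the top (z 90). The compartment's black inner floor is at z 42 mm and has a slot 12 mm (x) by 54 mm (y), 30 mm deep, at its centre, in which the filter plate stands.
- well (a point): Centre of the mouth of the round tube well, on the photometer's top at z 90 mm: a vertical bore of 33 mm diameter, 55 mm deep, flat bottom, with a blue square outline round it. Axes as the photometer's.
- flap (a joint): Angle of the blue flap in rad: 0 shut (flat), grows as its front edge rises and swings to the back, 1.57 upright, stop at 1.95. A stiff hinge holds it where it is left; it takes about 2 N at the bar to move.
- flap_hinge (a point): Middle of the flap's hinge line, at the back edge of the compartment (photometer x +50, y +78, z 90 mm). The hinge line runs along the photometer's y. Axes turn with the flap: x from the front edge to the hinge, z out of the flap's upper face. The flap is a panel 120 x 120 x 6 mm lying on top of the compartment.
- flap_bar (a point): Middle of the steel bar handle on the flap: a round bar of 10 mm diameter and 72 mm long, parallel to the hinge, on two legs at its ends (62 mm free between them). In the flap's axes it lies 108 mm in front of the hinge line (-x) and 46 mm above it (z), 35 mm clear above the panel's upper face when shut. Axes turn with the flap.
- filter_plate: Filter plate, about 45 g, standing in the slot under the flap: a black frame with amber window, 10 mm thick (x), 50 mm wide (y), 40 mm high, with an orange grip tab on top, 10 mm thick (x), 30 mm wide (y), from 40 to 70 mm above the lower edge. Origin: centre of its lower edge; z up along the plate. In the slot its lower edge is 12 mm above the bench, so its top is 8 mm under the shut flap; its y is parallel to the photometer's y, and it comes out straight up.
- tube_blue: Closed sample tube with BLUE screw cap, about 60 g, standing upright on the bench: white body 29 mm diameter with a chamfered foot (22 mm at the bottom), blue cap 34 mm diameter from 93 to 115 mm above the foot. Origin: centre of its foot; z along the tube, up. Fully home in the well its foot is 35 mm above the bench and its top 150 mm.
- tube_green: The same tube with a GREEN cap, standing on the bench; leave it alone. Origin: centre of its foot. The two tubes may have changed places.
- light_pad: Flat light pad fixed on the bench, grey rim and bright white face, 120 x 120 x 8 mm. Origin: centre of its underside; z up.
- mug: Dark blue mug, 80 mm diameter, 95 mm high, handle at its +y; leave it alone. Origin: centre of its underside.
- carton: Black carton 100 x 70 x 60 mm; leave it alone. Origin: centre of its underside.

How it is judged:
By the outcome, as a careful person would: the job done as asked, in the order asked, and still so for the second after the job is handed in, while the arm keeps its last pose, push and grip.
It also fails if it takes over 72 s, if anything falls off the work surface, if the arm or the gripper's body presses on something with over 40 N, if the wrist force passes 120 N, or if a joint passes its speed limit or range.

## Working session

There is one attempt and no reset: what is moved stays moved. The work goes in short steps, Python scripts to look and compute and a tool call to move; the robot and the scene stay as the last step left them, time stands still between calls to the robot, and variables do not carry over. Pictures are saved under pics/ and viewed, about 8 in all and at most 12, crops included, and the job is handed in when it is done.

Besides the shell and the picture viewer there is one more tool, called as name(argument=value, ...) on one line, values as JSON. step_arm: Moves the arm, as the interface text tells. Its arguments: {"type":"object","properties":{"moves":{"type":"string"},"squeeze":{"type":"number"}},"required":["moves"]}

```bash
mkdir -p pics
cat > h.py <<'E'
import numpy as np, cv2
from rig import bot
def cap(n,save=None):
    c=bot.capture(n)
    if save: cv2.imwrite('pics/'+save,c['pixels'])
    c['R']=cv2.Rodrigues(np.array(c['rvec'],float))[0]; c['t']=np.array(c['tvec'],float).ravel(); c['K']=np.array(c['camera_matrix'],float)
    return c
def ray(c,u,v,z):  # onto plane z
    d=c['R'].T@np.linalg.solve(c['K'],[u,v,1.]); o=-c['R'].T@c['t']
    return o+d*(z-o[2])/d[2]
def pt(c,u,v):  # depth point
    return c['R'].T@(np.linalg.solve(c['K'],[u,v,1.])*c['z_map'][int(v),int(u)]-c['t'])
def cloud(c):
    v,u=np.mgrid[0:400,0:640]; z=c['z_map'].astype(float)
    p=np.linalg.inv(c['K'])@np.stack([u.ravel(),v.ravel(),np.ones(u.size)])*z.ravel()
    return (c['R'].T@(p-c['t'][:,None])).T.reshape(400,640,3)
def proj(c,p):
    q=c['K']@(c['R']@np.array(p,float)+c['t']); return q[:2]/q[2]
def st():
    s=bot.read_state(); np.set_printoptions(precision=3,suppress=True)
    print(s['clock'],np.array(s['tcp_pos']),np.array(s['tool_rot']).tolist(),np.array(s['wrist_force']),s['gripper_width'],np.array(s['qpos']))
E
python3 - <<'E'
from h import *
for n in('top','side'):
    c=cap(n,n+'1.png'); print(n,'cam',-c['R'].T@c['t'],c['R'][2],c['K'][0,0])
st()
E
```

```text
top cam [ 498.21562945   12.87973477 1403.91121322] [ 0.0866736   0.00597497 -0.99621885] 483.2818125969476
side cam [  13.42883615 -569.67943225  899.93735598] [ 0.52093222  0.51024925 -0.68430646] 439.81643015566794
0.1 [235.574 551.536 249.385] [[0.9196021108195033, -0.39285074874892906, -0.0004969745665677987], [-0.3928510426473807, -0.9196009189353294, -0.0014859960173543635], [0.00012675637995235092, 0.001561762050873833, -0.9999987724153048]] [-0.126 -0.135  0.227] 1.0021482622123994 [ 85.984   2.334   4.807  -0.022 -92.56  -19.117]
```

View pics/top1.png

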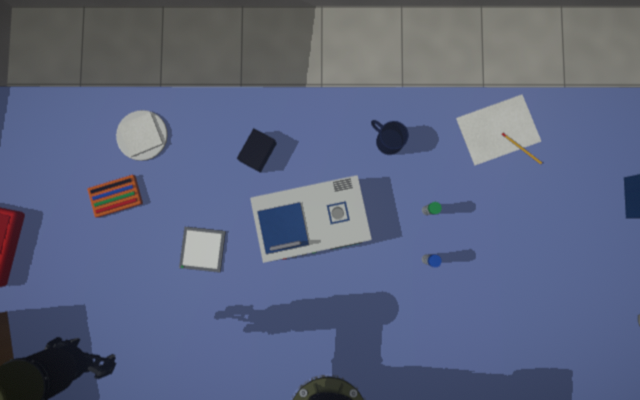

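View pics/side1.png

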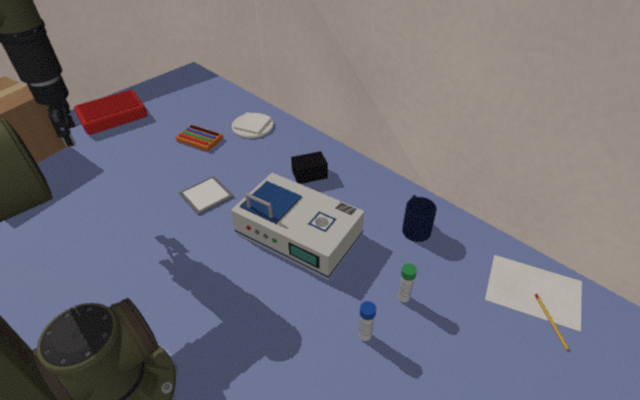

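The top view shows the photometer at about (311,219) with the flap at (283,228) and the well at (338,212). The blue tube is at (434,261), the green one at (434,208) and the light pad at (203,249). The side view agrees: blue tube (367,320), green tube (407,283), bar (259,205). Next I'll measure them.

```bash
cat > m.py <<'E'
from h import *
def comp(m,near):
    n,l,s,ce=cv2.connectedComponentsWithStats(m.astype(np.uint8))
    k=[i for i in range(1,n) if s[i,4]>15]; i=min(k,key=lambda i:np.hypot(*(ce[i]-near))); return l==i,ce[i],s[i]
def rect(c,m,z):
    cn=max(cv2.findContours(m.astype(np.uint8),0,1)[0],key=cv2.contourArea).reshape(-1,2)
    P=np.array([ray(c,u,v,z)[:2] for u,v in cn],np.float32); return cv2.minAreaRect(P)
def hsv(c): return [a.astype(int) for a in cv2.split(cv2.cvtColor(c['pixels'],cv2.COLOR_BGR2HSV))]
if __name__=='__main__':
    T=cap('top');S=cap('side')
    for nm,c,nb,ng,pad,ph,well in(('top',T,(434,261),(434,208),(203,249),(311,219),(338,212)),('side',S,(368,310),(409,271),(206,194),(300,215),(322,221))):
        C=cloud(c);h,s,v=hsv(c);print(nm)
        win=np.zeros(h.shape,bool)
        # photometer top by height
        m=(C[...,2]>80)&(C[...,2]<106); m,ce,_=comp(m,ph); print(' body z med',np.median(C[m][:,2]),'rect',rect(c,cv2.morphologyEx(m.astype(np.uint8),cv2.MORPH_OPEN,np.ones((5,5))),90))
        w=np.zeros(h.shape,bool);w[int(well[1])-16:int(well[1])+16,int(well[0])-18:int(well[0])+18]=1
        mb=w&(h>100)&(h<125)&(s>120); mb,ce,_=comp(mb,well);print(' well',rect(c,mb,90), 'ring px',ce)
        mp,_,_=comp((s<60)&(v>140)&(C[...,2]<30),pad);print(' pad',rect(c,mp,8))
        for n,near,lo,hi in(('blue',nb,100,125),('green',ng,45,85)):
            near=np.array(near);w=np.zeros(h.shape,bool);w[near[1]-14:near[1]+14,near[0]-14:near[0]+14]=1
            mc,ce,ss=comp(w&(h>lo)&(h<hi)&(s>150)&(C[...,2]>70),near)
            q=C[mc];top=q[q[:,2]>np.percentile(q[:,2],90)-5]
            print(' ',n,ce,ss[4],'ray115',ray(c,*ce,115),'ray104',ray(c,*ce,104),'cloud top',top.mean(0),'max',q.max(0))
        # flap
        mf,ce,_=comp((h>100)&(h<125)&(s>120)&(C[...,2]>85)&(C[...,2]<110),(283,228) if nm=='top' else (272,202));print(' flap',rect(c,mf,96),ce)
        b=(C[...,2]>120)&(C[...,2]<150)&(abs(C[...,0]-ray(c,*ph,90)[0])<140)&(abs(C[...,1]-ray(c,*ph,90)[1])<140)
        if b.any():print(' bar',b.sum(),C[b].mean(0),rect(c,b,141))
E
python3 m.py
```

```text
top
 body z med 90.2421312437046 rect ((551.9427490234375, 48.524024963378906), (179.85501098632812, 299.73541259765625), 12.016018867492676)Traceback (most recent call last):
  File "m.py", line 17, in <module>
    mb=w&(h>100)&(h<125)&(s>120); mb,ce,_=comp(mb,well);print(' well',rect(c,mb,90), 'ring px',ce)
                                          ~~~~^^^^^^^^^
  File "m.py", line 4, in comp
    k=[i for i in range(1,n) if s[i,4]>15]; i=min(k,key=lambda i:np.hypot(*(ce[i]-near))); return l==i,ce[i],s[i]
                                              ~~~^^^^^^^^^^^^^^^^^^^^^^^^^^^^^^^^^^^^^^^^
ValueError: min() iterable argument is empty
```

```bash
sed -i "s/mb=w&(h>100)&(h<125)&(s>120); mb/mb=w\&(s>70)\&(h>95)\&(h<130); mb/" m.py; python3 m.py
python3 - <<'E'
from m import *
T=cap('top');h,s,v=hsv(T)
print(np.dstack([h,s,v])[212,324:352].tolist())
E
```

```text
top
 body z med 90.32338859511499 rect ((551.9204711914062, 48.504737854003906), (179.80340576171875, 299.7069396972656), 12.016018867492676)
 well ((568.965087890625, -26.49485969543457), (51.244422912597656, 51.77406692504883), 11.441229820251465) ring px [337.89361702 212.17021277]
 pad ((466.7466125488281, 362.6570129394531), (100.49458312988281, 100.70159149169922), 84.010498046875)
  blue [434.29007634 260.45801527] 131 ray115 [ 440.66135129 -280.79689757  115.        ] ray104 [ 440.1701638  -283.30323232  104.        ] cloud top [ 439.80333739 -281.91987674  115.33171097] max [ 455.00809546 -265.84193966  121.04133835]
  green [434.34615385 207.59615385] 104 ray115 [ 580.62153014 -283.42009106  115.        ] ray104 [ 581.32480969 -285.94881302  104.        ] cloud top [ 580.42162137 -283.26178635  115.62317988] max [ 593.22128592 -267.76596946  121.15196831]
 flap ((526.7509155273438, 122.18804931640625), (113.78479766845703, 114.73085021972656), 12.07918643951416) [282.3930131  225.65502183]
 bar 117 [479.10155315 112.19639802 138.79851943] ((479.15167236328125, 112.208106994
[... 932 characters left out ...]
67545302]
 flap ((524.10302734375, 123.904541015625), (116.25527954101562, 115.297607421875), 11.328972816467285) [272.5        201.24256506]
 bar 140 [476.79017489 111.87831126 137.2246533 ] ((471.8746643066406, 106.09442138671875), (23.79163932800293, 92.21418762207031), 11.080751419067383)
[[53, 6, 168], [48, 8, 170], [48, 8, 170], [90, 7, 155], [110, 70, 121], [110, 104, 113], [107, 40, 135], [90, 7, 138], [60, 4, 122], [60, 4, 120], [75, 4, 121], [60, 2, 120], [75, 4, 120], [60, 4, 121], [60, 4, 120], [60, 4, 121], [60, 4, 121], [60, 4, 121], [75, 4, 116], [60, 6, 122], [53, 6, 157], [90, 7, 156], [110, 65, 125], [109, 106, 115], [106, 42, 140], [75, 6, 163], [48, 8, 170], [53, 6, 169]]
```

The photometer is at (551.7, 48.5) with a yaw of 12.0°. The detected well and bar agree with that pose. I'll turn the jaws onto the photometer's x axis first.

step_arm(moves="0 0 0 0 0 0.12 0;0 0 0 0 0 0.12 0;0 0 0 0 0 0.12 0;0 0 0 0 0 0.12 0;0 0 0 0 0 0.12 0;0 0 0 0 0 0.12 0;0 0 0 0 0 0.12 0;0 0 0 0 0 0.12 0", squeeze=40)

```text
clock: 1.02
tcp_pos: [235.5, 551.5, 249.5]
tool_rot: [[0.171, -0.985, -0.001], [-0.985, -0.171, -0.001], [0.001, 0.001, -1.0]]
wrist_force: [-0.2, 1.0, -0.3]
gripper_width: 0.997
```

```bash
cat > go.py <<'E'
from h import *; import sys
from scipy.spatial.transform import Rotation as R
a=np.radians(12.0); X=np.array([np.cos(a),np.sin(a),0]);Y=np.array([-np.sin(a),np.cos(a),0])
T=np.column_stack([-Y,-X,[0,0,-1]])
st(); s=bot.read_state(); r=np.array(s['tool_rot'])
for g in sys.argv[1:]:
    p=np.array(eval(g),float); d=(r.T@(p-s['tcp_pos']))/10; print(g,'d cm',d,'n',np.linalg.norm(d)/4,'rot',R.from_matrix(r.T@T).as_rotvec())
E
python3 go.py 480,100,270 440,-281,240 440,-281,102
```

```text
1.0167 [235.523 551.521 249.499] [[0.17052520791346595, -0.9853530658285969, -0.0006993770467900837], [-0.9853527392242949, -0.17052429883282524, -0.0012011705756742107], [0.001064316328800014, 0.0008939629509615854, -0.9999990340300307]] [-0.219  1.007 -0.29 ] 0.9970688324184861 [ 85.982   2.321   4.81   -0.035 -92.561 -76.165]
480,100,270 d cm [ 48.662 -16.388  -2.013] n 12.846718157888873 rot [ 0.001 -0.001 -0.038]
440,-281,240 d cm [85.519 -5.953  1.036] n 21.432934850100285 rot [ 0.001 -0.001 -0.038]
440,-281,102 d cm [85.504 -5.965 14.836] n 21.74653506533945 rot [ 0.001 -0.001 -0.038]
```

step_arm(moves="3.7 -1.25 -0.15 0 0 -0.038 0;3.7 -1.25 -0.15 0 0 0 0;3.7 -1.25 -0.15 0 0 0 0;3.7 -1.25 -0.15 0 0 0 0;3.7 -1.25 -0.15 0 0 0 0;3.7 -1.25 -0.15 0 0 0 0;3.7 -1.25 -0.15 0 0 0 0;3.7 -1.25 -0.15 0 0 0 0;3.7 -1.25 -0.15 0 0 0 0;3.7 -1.25 -0.15 0 0 0 0")

```text
clock: 1.85
tcp_pos: [433.5, 203.8, 263.0]
tool_rot: [[0.21, -0.978, -0.001], [-0.978, -0.21, -0.004], [0.004, 0.002, -1.0]]
wrist_force: [1.5, 0.9, -0.1]
gripper_width: 1.0
```

```bash
python3 go.py 480,100,270 440,-281,240 440,-281,102
```

```text
1.85 [433.509 203.767 262.972] [[0.21030830224774713, -0.9776347491097434, -0.0008457770389792253], [-0.9776268945392016, -0.21030290743357538, -0.004282779310491014], [0.0040091245063663995, 0.0017275584257809495, -0.9999904711858899]] [ 1.504  0.897 -0.065] 1.0004902819866757 [ 49.486 -16.129 -10.688   0.123 -95.66  -37.334]
480,100,270 d cm [11.125 -2.362 -0.662] n 2.848069887878427 rot [ 0.002 -0.004  0.002]
440,-281,240 d cm [47.519  9.556  2.504] n 12.133859097635696 rot [ 0.002 -0.004  0.002]
440,-281,102 d cm [47.464  9.532 16.304] n 12.770892674279487 rot [ 0.002 -0.004  0.002]
```

step_arm(moves="3.95 0.8 0.2 0 0 0 0;3.95 0.8 0.2 0 0 0 0;3.95 0.8 0.2 0 0 0 0;3.95 0.8 0.2 0 0 0 0;3.95 0.8 0.2 0 0 0 0;3.95 0.8 0.2 0 0 0 0;3.95 0.8 0.2 0 0 0 0;3.95 0.8 0.2 0 0 0 0;3.95 0.8 0.2 0 0 0 0;3.95 0.8 0.2 0 0 0 0")

```text
clock: 2.68
tcp_pos: [436.3, -212.8, 246.8]
tool_rot: [[0.212, -0.977, 0.008], [-0.977, -0.212, -0.003], [0.004, -0.007, -1.0]]
wrist_force: [1.2, 0.1, 0.5]
gripper_width: 1.002
```

```bash
python3 go.py 440,-281,180 440,-281,102
```

```text
2.6833 [ 436.252 -212.784  246.757] [[0.21217840233394744, -0.9771976367748023, 0.008068721382909346], [-0.9772212563477372, -0.21220583780234523, -0.0027015818986086296], [0.0043522092279279145, -0.007311708715905447, -0.9999637979399505]] [1.22  0.056 0.472] 1.002125906949327 [ -2.018 -15.88  -12.186   0.139 -93.227  14.277]
440,-281,180 d cm [6.717 1.13  6.697] n 2.387984967826064 rot [-0.007 -0.004  0.004]
440,-281,102 d cm [ 6.683  1.187 14.497] n 4.001724387347006 rot [-0.007 -0.004  0.004]
```

step_arm(moves="2.25 0.4 1.5 -0.007 -0.004 0.004 0;2.25 0.4 1.5 0 0 0 0;2.2 0.35 1.5 0 0 0 0;0 0 0 0 0 0 0;0 0 0 0 0 0 0")

```text
clock: 3.1
tcp_pos: [436.3, -292.1, 199.8]
tool_rot: [[0.197, -0.98, 0.0], [-0.98, -0.197, -0.001], [0.001, -0.0, -1.0]]
wrist_force: [0.4, -0.4, 0.1]
gripper_width: 1.001
```

```bash
python3 go.py 440,-281,180 440,-281,102
python3 - <<'E'
from h import *
t=cap('top','t2.png');s=cap('side','s2.png')
a=t['pixels'][190:340,380:490];b=s['pixels'][180:380,290:440]
a=cv2.resize(a,None,fx=4,fy=4)[:600];b=cv2.resize(b,None,fx=2,fy=2)
im=np.zeros((600,760,3),np.uint8);im[:600,:440]=a;im[:400,450:750]=b;cv2.imwrite('pics/v3.png',im)
E
```

```text
3.1 [ 436.33  -292.079  199.786] [[0.19732028254185108, -0.9803390635419981, 0.00016306809023816204], [-0.980338732832772, -0.1973203499202617, -0.0008052423115707276], [0.0008215871462762596, -9.713245157524577e-07, -0.9999996624967518]] [ 0.438 -0.365  0.08 ] 1.000573773887049 [-11.792  -9.252 -11.451   0.043 -87.782  23.171]
440,-281,180 d cm [-1.015 -0.578  1.978] n 0.5743046018072958 rot [ 0.    -0.001 -0.011]
440,-281,102 d cm [-1.022 -0.578  9.778] n 2.4620103887428595 rot [ 0.    -0.001 -0.011]
```

View pics/v3.png

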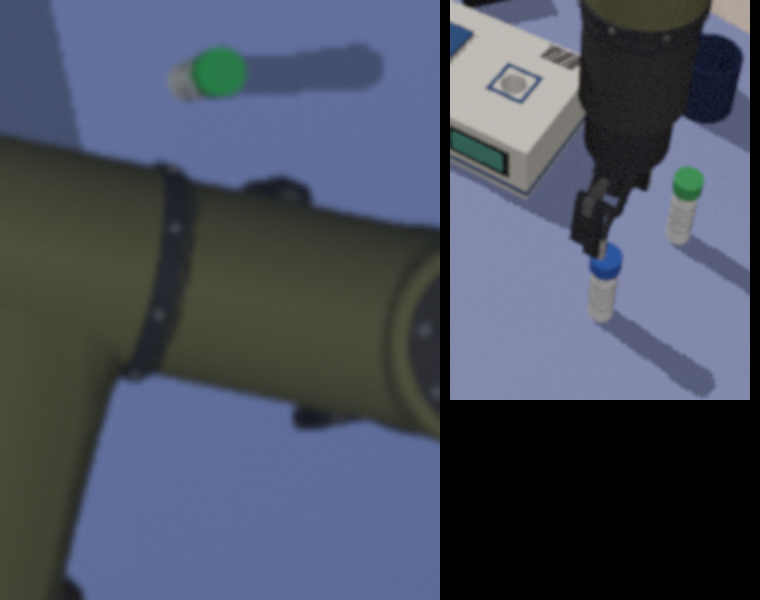

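The top view is blocked by the arm. In the side crop the open jaws stand just above and short of the blue cap (606,262), and the green tube stays clear. I'll correct sideways, then go down.

step_arm(moves="-1.0 -0.6 1.0 0 0 -0.011 0;0 0 0.9 0 0 0 0;0 0 0 0 0 0 0;0 0 0 0 0 0 0")

```text
clock: 3.53
tcp_pos: [442.6, -276.2, 182.4]
tool_rot: [[0.215, -0.976, 0.006], [-0.977, -0.215, -0.001], [0.003, -0.005, -1.0]]
wrist_force: [-0.1, -0.4, 0.1]
gripper_width: 1.002
```

```bash
python3 go.py 440,-281,102
python3 - <<'E'
from m import *
s=cap('side');h,ss,v=hsv(s)
m,ce,_=comp((h>100)&(h<125)&(ss>150)&(v>60)&(cloud(s)[...,2]>85)&(cloud(s)[...,2]<125),(368,312));print(ce,m.sum(),cloud(s)[m].mean(0))
E
```

```text
3.5333 [ 442.558 -276.231  182.399] [[0.21545830419242393, -0.9764951012658688, 0.005919151821487171], [-0.9765091986623313, -0.21547050226373368, -0.001499193805322554], [0.002739358022696753, -0.0054570924470105356, -0.9999813578560595]] [-0.119 -0.44   0.147] 1.0016258605663382 [ -9.826  -9.922 -13.844   0.027 -85.729  22.267]
440,-281,102 d cm [0.389 0.396 8.039] n 2.014534424196849 rot [-0.005 -0.003  0.008]
[367.83168317 310.31683168] 202 [ 435.17983366 -283.35800407  112.61631764]
```

step_arm(moves="0.28 0.28 0 -0.004 -0.002 0.006 0;0 0 0 0 0 0 0;0 0 1.8 0 0 0 0;0 0 1.8 0 0 0 0;0 0 1.8 0 0 0 0;0 0 0.7 0 0 0 0;0 0 0 0 0 0 0;0 0 0 0 0 0 0")

```text
clock: 4.25
tcp_pos: [442.0, -281.0, 124.0]
tool_rot: [[0.209, -0.978, 0.008], [-0.978, -0.209, -0.003], [0.005, -0.007, -1.0]]
wrist_force: [0.8, 0.3, 0.2]
gripper_width: 1.002
```

```bash
python3 go.py 440,-281,102
python3 - <<'E'
from h import *
s=cap('side','s3.png')
cv2.imwrite('pics/v4.png',cv2.resize(s['pixels'][230:360,300:450],None,fx=4,fy=4))
E
```

```text
4.25 [ 442.039 -280.992  124.035] [[0.20900364340075892, -0.9778847450048994, 0.007674798493205887], [-0.9779028437070372, -0.2090335470357083, -0.0033173006134542713], [0.004848228016311463, -0.0068118793569170374, -0.9999650458814692]] [0.781 0.321 0.232] 1.0019105115419475 [-10.336  -8.645 -18.862   0.11  -79.316  22.382]
440,-281,102 d cm [-0.053  0.215  2.202] n 0.5532375659124796 rot [-0.007 -0.005  0.001]
```

View pics/v4.png

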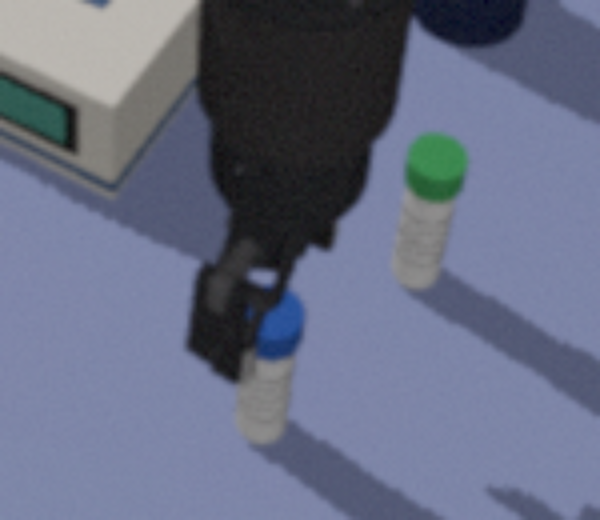

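The blue cap lies between the jaws, at about (275,325) in the crop. I'll go down the rest of the way and close.

step_arm(moves="0 0.15 1.0 -0.006 -0.004 0 0;0 0 0.6 0 0 0 0;0 0 0 0 0 0 0.3;0 0 0 0 0 0 0.6;0 0 0 0 0 0 1;0 0 0 0 0 0 1;0 0 0 0 0 0 1;0 0 0 0 0 0 1;0 0 0 0 0 0 1;0 0 0 0 0 0 1", squeeze=50)

```text
clock: 5.13
tcp_pos: [442.4, -282.2, 110.8]
tool_rot: [[0.209, -0.978, 0.006], [-0.978, -0.209, -0.003], [0.004, -0.005, -1.0]]
wrist_force: [-0.3, 0.2, 0.1]
gripper_width: 0.38
```

```bash
python3 go.py 440,-281,102 568,-26.8,300
```

```text
5.1333 [ 442.371 -282.153  110.754] [[0.20908345969810652, -0.9778791694367279, 0.006036295420648759], [-0.9778907212901314, -0.20910144929650276, -0.0025141831214508656], [0.0037207654234556963, -0.005377163177470955, -0.9999786207818777]] [-0.277  0.238  0.079] 0.38019985063237616 [-10.484  -8.023 -19.701   0.08  -77.956  22.537]
440,-281,102 d cm [-0.166  0.212  0.874] n 0.22857163724603807 rot [-0.005 -0.004  0.001]
568,-26.8,300 d cm [-22.274 -17.726 -18.913] n 8.544056490578722 rot [-0.005 -0.004  0.001]
```

Gripped: the opening is 0.38, about 32 mm, close to the 34 mm cap. I'll lift it.

step_arm(moves="0 0 -1.5 0 0 0 1;0 0 -2 0 0 0 1;0 0 -2.5 0 0 0 1;0 0 -2.5 0 0 0 1;0 0 -2.5 0 0 0 1;0 0 -1.5 0 0 0 1;0 0 0 0 0 0 1;0 0 0 0 0 0 1")

```text
clock: 5.8
tcp_pos: [440.1, -281.1, 238.0]
tool_rot: [[0.209, -0.978, 0.001], [-0.978, -0.209, 0.0], [-0.0, -0.001, -1.0]]
wrist_force: [-0.0, 0.2, -1.7]
gripper_width: 0.377
```

```bash
python3 go.py 568,-26.8,245
python3 - <<'E'
from h import *
s=cap('side','s4.png')
cv2.imwrite('pics/v5.png',cv2.resize(s['pixels'][190:360,280:450],None,fx=3,fy=3))
E
```

```text
5.8 [ 440.121 -281.141  238.003] [[0.20874332132112486, -0.9779703140427269, 0.0005391242858504744], [-0.9779703963881312, -0.20874307253993138, 0.00048317184357990657], [-0.00035998925969311994, -0.0006281064869333717, -0.9999997379449527]] [-0.022  0.177 -1.735] 0.37694158563117475 [-10.49   -9.69   -7.838  -0.033 -91.827  22.538]
568,-26.8,245 d cm [-22.205 -17.816  -0.681] n 7.1191313772553 rot [-0.001  0.     0.001]
```

View pics/v5.png

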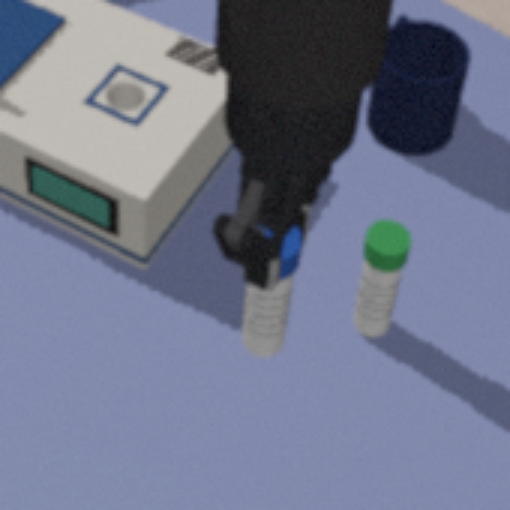

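The tube is lifted and hangs upright, with its body at about (265,315) in the crop. I'll carry it over the well.

step_arm(moves="-2 -1.6 0 0 0 0 1;-3 -2.4 -0.1 0 0 0 1;-3 -2.4 -0.1 0 0 0 1;-3 -2.4 -0.1 0 0 0 1;-3 -2.4 -0.1 0 0 0 1;-3 -2.4 0 0 0 0 1;-2 -1.6 0 0 0 0 1;-1 -0.8 0 0 0 0 1;0 0 0 0 0 0 1;0 0 0 0 0 0 1")

```text
clock: 6.68
tcp_pos: [554.7, -41.7, 225.0]
tool_rot: [[0.205, -0.979, -0.021], [-0.979, -0.205, 0.001], [-0.005, 0.021, -1.0]]
wrist_force: [-1.3, -0.5, -0.9]
gripper_width: 0.38
```

```bash
python3 go.py 568,-26.8,245
```

```text
6.6833 [554.693 -41.738 224.967] [[0.20503043676831345, -0.9785205391958965, -0.02144934428756773], [-0.9787425817804575, -0.20509149011110583, 0.00066279237372542], [-0.005047633932756131, 0.020857493995640318, -0.9997697166527414]] [-1.293 -0.487 -0.855] 0.38018569307730143 [ 16.145  -3.368  -3.277  -0.378 -91.261  -4.315]
568,-26.8,245 d cm [-1.199 -1.567 -2.03 ] n 0.7077895491937766 rot [ 0.021  0.005 -0.003]
```

step_arm(moves="0 0 -0.8 0.015 0.004 -0.002 1;-0.4 -0.5 -0.5 0 0 0 1;-0.4 -0.5 0 0 0 0 1;-0.2 -0.3 0 0 0 0 1;0 0 0 0 0 0 1;0 0 0 0 0 0 1;0 0 0 0 0 0 1")

```text
clock: 7.27
tcp_pos: [565.3, -32.6, 239.2]
tool_rot: [[0.202, -0.979, -0.004], [-0.979, -0.202, -0.001], [-0.0, 0.004, -1.0]]
wrist_force: [-0.3, -0.1, -0.3]
gripper_width: 0.379
```

```bash
python3 go.py 568,-26.8,225
python3 - <<'E'
from h import *
s=cap('side','s5.png');t=cap('top','t5.png')
a=cv2.resize(s['pixels'][140:280,250:400],None,fx=4,fy=4);cv2.imwrite('pics/v6.png',a)
E
```

```text
7.2667 [565.289 -32.647 239.199] [[0.2016613688998275, -0.9794458705799939, -0.00429870878817618], [-0.979455255318351, -0.20166079867684394, -0.0005701809197270261], [-0.0003084197001926365, 0.004325376378455044, -0.9999905979540373]] [-0.336 -0.1   -0.307] 0.37919811957670685 [ 16.975  -2.68   -1.249  -0.041 -91.676  -5.342]
568,-26.8,225 d cm [-0.518 -0.39   1.418] n 0.3898352171128303 rot [ 0.004  0.    -0.006]
```

View pics/v6.png

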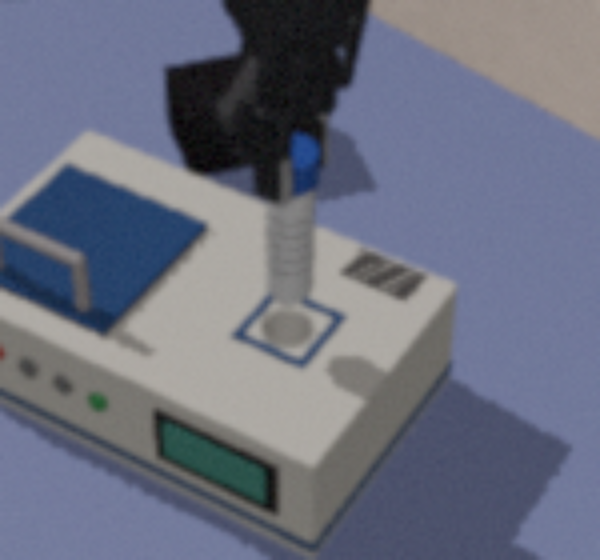

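```bash
cat > tube.py <<'E'
from h import *
s=cap('side');C=cloud(s);p=np.array(bot.read_state()['tcp_pos'])
hs=cv2.cvtColor(s['pixels'],cv2.COLOR_BGR2HSV)
d=np.hypot(C[...,0]-p[0],C[...,1]-p[1])
zf=p[2]-110.8
o=-s['R'].T@s['t']
m=(d<32)&(C[...,2]>zf+15)&(C[...,2]<zf+85)&(hs[...,2]>60)&(hs[...,1]<90)
vs=np.where(m)[0]
for v in range(vs.min(),vs.max()+1):
    u=np.where(m[v])[0]
    if len(u)<8: continue
    A=C[v,u]; z=A[:,2].mean()
    uc=(u.min()+u.max())/2; r=ray(s,uc,v,np.median(A[:,2])) 
    # axis = median near surface + radius along horizontal view dir
    q=C[v,int(round(uc))]; h=(q-o)[:2]; h/=np.linalg.norm(h)
    print(v,u.min(),u.max(),q.round(1),'axis',(q[:2]+14.5*h).round(1))
print('tcp',p,'foot z',zf,'ring centre side',ray(s,321.27,222.44,90))
E
python3 tube.py
```

```text
192 316 328 [552.8 -39.8 211.3] axis [563.1 -29.6]
193 316 328 [551.6 -40.9 209.6] axis [561.9 -30.7]
194 316 328 [554.  -38.5 203.4] axis [564.3 -28.3]
195 316 328 [553.  -39.4 201.4] axis [563.4 -29.2]
196 316 327 [553.5 -38.9 197.5] axis [563.9 -28.7]
197 316 327 [552.5 -39.9 195.7] axis [562.8 -29.7]
198 316 328 [551.3 -41.  193.9] axis [561.6 -30.8]
199 316 327 [552.3 -39.9 189.3] axis [562.7 -29.7]
200 316 327 [552.1 -40.1 186.4] axis [562.4 -30. ]
201 316 327 [552.1 -40.1 183.1] axis [562.4 -29.9]
202 316 326 [548.9 -39.8 181.8] axis [559.2 -29.6]
203 316 327 [552.5 -39.5 175.9] axis [562.9 -29.4]
204 316 327 [553.2 -38.9 171.7] axis [563.5 -28.7]
205 316 327 [553.2 -38.8 168.4] axis [563.5 -28.7]
206 316 327 [551.3 -40.6 167.5] axis [561.7 -30.4]
207 316 327 [552.1 -39.8 163. ] axis [562.5 -29.6]
208 316 327 [549.7 -42.1 163. ] axis [560. -32.]
209 316 327 [552.9 -38.9 155.2] axis [563.2 -28.8]
210 317 327 [552.9 -38.9 151.8] axis [563.2 -28.8]
211 318 327 [550.2 -41.5 152. ] axis [560.6 -31.3]
tcp [565.20048955 -32.58382696 239.08957558] foot z 128.28957558244508 ring centre side [563.79718015 -25.01322298  90.        ]
```

```bash
python3 go.py 569.5,-26.2,220
```

```text
7.4167 [565.2   -32.584 239.09 ] [[0.20179911054017535, -0.9794168584797209, -0.004442556798536853], [-0.9794268890804645, -0.20179839864354313, -0.0006125773951168763], [-0.00029653221992666, 0.004474777158225816, -0.9999899441684534]] [ 0.234 -1.161 -0.749] 0.3763977919204336 [ 16.985  -2.688  -1.268  -0.041 -91.674  -5.344]
569.5,-26.2,220 d cm [-0.538 -0.558  1.907] n 0.5145695607994919 rot [ 0.004  0.    -0.006]
```

step_arm(moves="-0.35 -0.35 0 0.003 0 -0.004 1;-0.05 -0.05 0 0 0 0 1;0 0 0 0 0 0 1;0 0 0.7 0 0 0 1;0 0 0.7 0 0 0 1;0 0 0 0 0 0 1;0 0 0 0 0 0 1")

```text
clock: 8.0
tcp_pos: [568.3, -27.3, 222.9]
tool_rot: [[0.206, -0.979, -0.002], [-0.979, -0.206, 0.0], [-0.001, 0.002, -1.0]]
wrist_force: [0.4, 0.7, -0.7]
gripper_width: 0.382
```

```bash
python3 go.py 569.5,-26.2,220
```

```text
8.0 [568.293 -27.305 222.897] [[0.2062353598448431, -0.9785001081865388, -0.0021247655400377565], [-0.9785022520371907, -0.20623609284976288, 0.00012947667754736075], [-0.0005648962861869284, 0.00205238519679247, -0.9999977343010282]] [ 0.427  0.725 -0.655] 0.3821992543268672 [ 17.427  -2.395  -2.666  -0.044 -89.843  -5.525]
569.5,-26.2,220 d cm [-0.083 -0.142  0.29 ] n 0.08319298336158812 rot [ 0.002  0.001 -0.002]
```

step_arm(moves="-0.05 -0.08 0.4 0.002 0 -0.002 1;0 0 0.5 0 0 0 1;0 0 0.5 0 0 0 1;0 0 0.5 0 0 0 1;0 0 0.5 0 0 0 1;0 0 0 0 0 0 1;0 0 0 0 0 0 1")

```text
clock: 8.58
tcp_pos: [568.6, -26.7, 195.4]
tool_rot: [[0.208, -0.978, -0.001], [-0.978, -0.208, 0.0], [-0.001, 0.001, -1.0]]
wrist_force: [-0.1, -0.2, -0.5]
gripper_width: 0.38
```

```bash
python3 go.py 569.5,-26.2,146
python3 - <<'E'
from h import *
s=cap('side','s6.png')
a=cv2.resize(s['pixels'][140:280,250:400],None,fx=4,fy=4);cv2.imwrite('pics/v7.png',a)
E
```

```text
8.5833 [568.6   -26.737 195.352] [[0.2082020958069903, -0.9780848192346164, -0.0014048787721377375], [-0.9780856291679186, -0.20820275496705198, 0.00033887951632065284], [-0.0006239525412166052, 0.0013035363122269727, -0.9999989557376092]] [-0.117 -0.15  -0.458] 0.37962109331959876 [ 17.476  -2.269  -5.407  -0.043 -86.933  -5.456]
569.5,-26.2,146 d cm [-0.031 -0.106  4.935] n 1.2340763493199884 rot [0.001 0.001 0.   ]
```

View pics/v7.png

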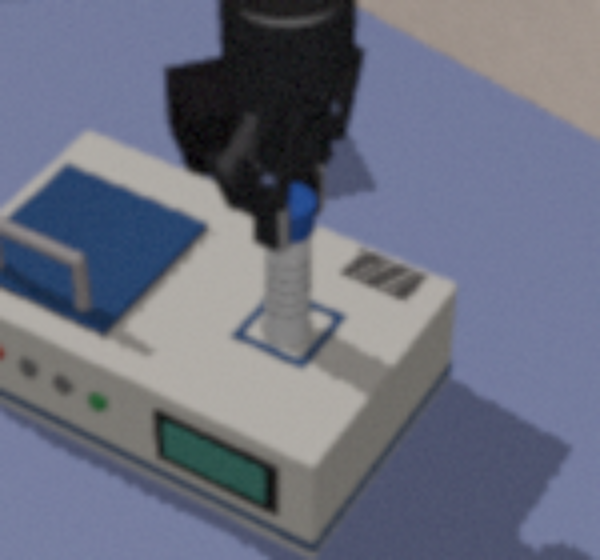

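The foot is in the mouth, at (290,335) in the crop, with no force. I'll continue down.

step_arm(moves="0 -0.04 0.5 0 0 0 1;0 0 0.5 0 0 0 1;0 0 0.5 0 0 0 1;0 0 0.5 0 0 0 1;0 0 0.4 0 0 0 1;0 0 0 0 0 0 1;0 0 0 0 0 0 1")

```text
clock: 9.22
tcp_pos: [569.0, -26.6, 168.9]
tool_rot: [[0.208, -0.978, -0.001], [-0.978, -0.208, 0.001], [-0.001, 0.001, -1.0]]
wrist_force: [-0.8, 0.2, -1.3]
gripper_width: 0.38
```

step_arm(moves="0 0 0.5 0 0 0 1;0 0 0.5 0 0 0 1;0 0 0.4 0 0 0 1;0 0 0.3 0 0 0 1;0 0 0.2 0 0 0 1;0 0 0 0 0 0 1;0 0 0 0 0 0 1")

```text
clock: 9.8
tcp_pos: [569.1, -26.6, 147.8]
tool_rot: [[0.208, -0.978, -0.001], [-0.978, -0.208, 0.0], [-0.001, 0.001, -1.0]]
wrist_force: [1.3, 0.4, -1.3]
gripper_width: 0.378
```

step_arm(moves="0 0 0.15 0 0 0 1;0 0 0.15 0 0 0 1;0 0 0.15 0 0 0 1;0 0 0.15 0 0 0 1")

```text
clock: 10.13
tcp_pos: [569.7, -27.3, 145.5]
tool_rot: [[0.209, -0.978, 0.002], [-0.978, -0.209, -0.001], [0.002, -0.002, -1.0]]
wrist_force: [-3.4, 1.2, 8.0]
gripper_width: 0.379
```

It bottomed out at TCP z 145.5 with 8 N up; 145.8 was expected. I'll release and back up.

step_arm(moves="0 0 0 0 0 0 1;0 0 0 0 0 0 0.3;0 0 0 0 0 0 0;0 0 0 0 0 0 0;0 0 0 0 0 0 0;0 0 0 0 0 0 0;0 0 -1 0 0 0 0;0 0 -2 0 0 0 0;0 0 -2 0 0 0 0;0 0 -2 0 0 0 0")

```text
clock: 10.97
tcp_pos: [567.7, -27.4, 214.3]
tool_rot: [[0.208, -0.978, -0.006], [-0.978, -0.208, -0.002], [0.001, 0.006, -1.0]]
wrist_force: [0.1, 0.7, 0.3]
gripper_width: 1.005
```

```bash
python3 go.py 479,112.5,230 479,112.5,141
```

```text
10.9667 [567.719 -27.415 214.326] [[0.20845123728783946, -0.9780159231472944, -0.0057389671121548975], [-0.9780320621742739, -0.20844048480741478, -0.002418605463295399], [0.0011692015677625615, 0.006117055140786239, -0.9999806071140072]] [0.071 0.744 0.257] 1.005226290159455 [ 17.482  -2.291  -3.484   0.033 -89.163  -5.451]
479,112.5,230 d cm [-15.532   5.77   -1.55 ] n 4.160313165634677 rot [ 0.006 -0.001  0.001]
479,112.5,141 d cm [-15.542   5.716   7.35 ] n 4.529356053431432 rot [ 0.006 -0.001  0.001]
```

Now up, and over to above the bar.

step_arm(moves="0 0 -0.6 0.005 0 0 0;-2 0.8 -0.3 0 0 0 0;-3 1.1 0 0 0 0 0;-3 1.1 0 0 0 0 0;-3 1.1 0 0 0 0 0;-2 0.7 0 0 0 0 0;-0.8 0.3 0 0 0 0 0;0 0 0 0 0 0 0;0 0 0 0 0 0 0")

```text
clock: 11.72
tcp_pos: [488.0, 100.8, 230.7]
tool_rot: [[0.206, -0.979, 0.011], [-0.979, -0.206, 0.002], [0.001, -0.011, -1.0]]
wrist_force: [0.1, 0.7, 0.2]
gripper_width: 0.999
```

```bash
python3 go.py 479,112.5,230 479,112.5,141
python3 - <<'E'
from h import *
s=cap('side','s8.png')
C=cloud(s);m=(np.hypot(C[...,0]-569,C[...,1]+25)<22)&(C[...,2]>100);print('tube z max',np.percentile(C[m][:,2],[50,90,98]),C[m].mean(0))
a=cv2.resize(s['pixels'][110:280,210:400],None,fx=3.5,fy=3.5);cv2.imwrite('pics/v8.png',a)
E
```

```text
11.7167 [488.033 100.796 230.712] [[0.20580020442119815, -0.978528068458911, 0.011362002388037978], [-0.9785938513685579, -0.20579331332631326, 0.0017850080758085678], [0.0005915436128512973, -0.011486140703063714, -0.9999338571365125]] [0.107 0.668 0.212] 0.9988799344101313 [ 35.101 -14.081 -12.448   0.291 -91.041 -23.217]
479,112.5,230 d cm [-1.331  0.644  0.063] n 0.370042614769495 rot [-0.011 -0.001 -0.002]
479,112.5,141 d cm [-1.337  0.746  8.962] n 2.2730573902235416 rot [-0.011 -0.001 -0.002]
tube z max [141.32555194 151.1838749  152.49494528] [560.95040581 -29.69030255 135.60072039]
```

View pics/v8.png

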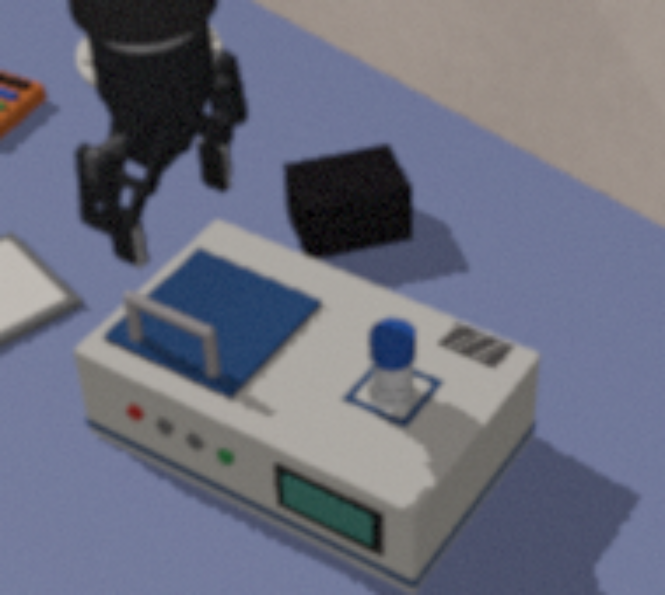

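The tube stands home in the well, cap at (393,345) in the crop and top at about 151 mm. Next I'll move over the bar.

step_arm(moves="-1.0 0.5 0 -0.008 0 -0.002 0.4;0 0 0 0 0 0 0.4;0 0 1.2 0 0 0 0.4;0 0 2 0 0 0 0.4;0 0 1.5 0 0 0 0.4;0 0 0 0 0 0 0.4;0 0 0 0 0 0 0.4")

```text
clock: 12.35
tcp_pos: [482.5, 106.3, 178.8]
tool_rot: [[0.201, -0.98, 0.001], [-0.98, -0.201, -0.001], [0.002, -0.001, -1.0]]
wrist_force: [0.2, -1.1, 0.1]
gripper_width: 0.601
```

```bash
python3 go.py 479,112.5,141
```

```text
12.35 [482.486 106.294 178.813] [[0.20085896379502063, -0.9796196584532287, 0.0010007173277664055], [-0.9796188200973865, -0.20086027790171335, -0.0014546725579855902], [0.0016260301949713553, -0.0006881375052194791, -0.9999984412450746]] [ 0.161 -1.13   0.062] 0.6011379443045066 [ 35.933 -14.07  -17.765   0.101 -86.307 -24.353]
479,112.5,141 d cm [-0.684  0.219  3.78 ] n 0.9619310025893553 rot [-0.001 -0.002 -0.007]
```

step_arm(moves="-0.5 0.15 0 0 -0.001 -0.006 0.4;0 0 0 0 0 0 0.4;0 0 1.0 0 0 0 0.4;0 0 1.2 0 0 0 0.4;0 0 1.0 0 0 0 0.4;0 0 0 0 0 0 0.4;0 0 0 0 0 0 0.4")

```text
clock: 12.93
tcp_pos: [480.6, 111.1, 145.0]
tool_rot: [[0.206, -0.978, 0.003], [-0.978, -0.206, 0.0], [0.0, -0.003, -1.0]]
wrist_force: [-0.0, 0.2, -0.0]
gripper_width: 0.6
```

```bash
python3 go.py 479,112.5,140
```

```text
12.9333 [480.644 111.081 145.033] [[0.20638331620609357, -0.9784674668000888, 0.0027098349751774643], [-0.9784712102130891, -0.2063828980777036, 0.000436079328215502], [0.00013257415988651464, -0.002741495005525684, -0.9999962333075193]] [-0.014  0.21  -0.01 ] 0.5999630782938132 [ 36.539 -13.817 -21.073   0.073 -82.604 -24.638]
479,112.5,140 d cm [-0.173  0.133  0.503] n 0.13702929589214122 rot [-0.003 -0.    -0.002]
```

step_arm(moves="-0.1 0.1 0.4 -0.002 0 -0.002 0.4;0 0 0.3 0 0 0 0.4;0 0 0 0 0 0 0.7;0 0 0 0 0 0 0.8;0 0 0 0 0 0 1;0 0 0 0 0 0 1;0 0 0 0 0 0 1;0 0 0 0 0 0 1", squeeze=25)

```text
clock: 13.6
tcp_pos: [480.5, 112.2, 137.9]
tool_rot: [[0.208, -0.978, 0.003], [-0.978, -0.208, 0.001], [0.0, -0.003, -1.0]]
wrist_force: [1.1, 0.2, -1.6]
gripper_width: 0.105
```

```bash
python3 go.py 479,112.5,136
```

```text
13.6 [480.474 112.151 137.93 ] [[0.20840777259048193, -0.9780363272404529, 0.003338101538276037], [-0.9780420227974883, -0.2084067132479614, 0.0006659695033120562], [4.434040300661909e-05, -0.003403596801597352, -0.9999942067645896]] [ 1.057  0.231 -1.621] 0.10460818279790568 [ 36.669 -13.696 -21.722   0.084 -81.798 -24.652]
479,112.5,136 d cm [-0.065  0.138  0.193] n 0.06133829401158439 rot [-0.003 -0.     0.001]
```

The bar is gripped (opening about 9 mm). I'll plan the arc about the hinge.

```bash
cat > arc.py <<'E'
from go import *
H=np.array([551.7,48.5])+50*X[:2]+78*Y[:2]
p=np.array(s['tcp_pos']); d=p[:2]-H; x=d@X[:2]; y=d@Y[:2]; z=p[2]-90
f=np.degrees(np.arctan2(z,-x)); print('H',H,'x,y,z',x,y,z,'r',np.hypot(x,z),'theta',f-23.07)
for k,st_ in enumerate(range(7)):
    f2=f+8*(k+1); q=117.4*np.array([-np.cos(np.radians(f2)),np.sin(np.radians(f2))])
    print('th %.0f'%(f2-23.07),'total dy %.2f dz %.2f'%(-(q[0]-x)/10,-(q[1]-z)/10),'row dx %.2f'%(y/10 if k==0 else 0))
E
python3 arc.py
```

```text
13.6 [480.474 112.151 137.93 ] [[0.20840777259048193, -0.9780363272404529, 0.003338101538276037], [-0.9780420227974883, -0.2084067132479614, 0.0006659695033120562], [4.434040300661909e-05, -0.003403596801597352, -0.9999942067645896]] [ 1.057  0.231 -1.621] 0.10460818279790568 [ 36.669 -13.696 -21.722   0.084 -81.798 -24.652]
H [584.39  135.191] x,y,z -106.43591605507373 -0.9315406457423769 47.93011789018496 r 116.73003224299106 theta 1.1729441331677286
th 9 total dy -0.71 dz -1.47 row dx -0.09
th 17 total dy -1.68 dz -2.79 row dx 0.00
th 25 total dy -2.83 dz -3.96 row dx 0.00
th 33 total dy -4.12 dz -4.97 row dx 0.00
th 41 total dy -5.54 dz -5.78 row dx 0.00
th 49 total dy -7.06 dz -6.39 row dx 0.00
th 57 total dy -8.65 dz -6.78 row dx 0.00
```

step_arm(moves="-0.3 -0.32 -0.75 0 0 0 1;0.3 -0.38 -0.72 0 0 0 1;0 -0.45 -0.68 0 0 0 1;0 -0.5 -0.64 0 0 0 1;0 0 0 0 0 0 1;0 0 0 0 0 0 1")

```text
clock: 14.1
tcp_pos: [495.0, 115.1, 164.0]
tool_rot: [[0.208, -0.978, -0.006], [-0.978, -0.208, -0.002], [0.001, 0.006, -1.0]]
wrist_force: [-2.7, 0.2, -3.3]
gripper_width: 0.102
```

```bash
python3 arc.py
```

```text
14.1 [495.014 115.133 163.966] [[0.2079987851299327, -0.9781127543663, -0.00565200233921487], [-0.9781286059650506, -0.20798949677003722, -0.0021907592778711692], [0.0009672524691557223, 0.005984060437276777, -0.9999816275528984]] [-2.742  0.195 -3.26 ] 0.10154860331810554 [ 35.778 -11.229 -16.858  -0.088 -84.707 -23.764]
H [584.39  135.191] x,y,z -91.5932519012033 -1.037581828916963 73.96588427923518 r 117.72967268724777 theta 15.852515480024024
th 24 total dy -1.14 dz -1.18 row dx -0.10
th 32 total dy -2.41 dz -2.21 row dx 0.00
th 40 total dy -3.82 dz -3.06 row dx 0.00
th 48 total dy -5.32 dz -3.70 row dx 0.00
th 56 total dy -6.90 dz -4.12 row dx 0.00
th 64 total dy -8.53 dz -4.33 row dx 0.00
th 72 total dy -10.17 dz -4.30 row dx 0.00
```

step_arm(moves="0 -0.55 -0.6 0 0 0 1;0 -0.59 -0.58 0 0 0 1;0 -0.62 -0.53 0 0 0 1;0 -0.65 -0.5 0 0 0 1;0 -0.69 -0.45 0 0 0 1;0 -0.72 -0.4 0 0 0 1;0 0 0 0 0 0 1;0 0 0 0 0 0 1")

```text
clock: 14.77
tcp_pos: [528.3, 122.2, 195.6]
tool_rot: [[0.209, -0.978, -0.02], [-0.978, -0.209, -0.006], [0.002, 0.02, -1.0]]
wrist_force: [-2.5, -0.1, -1.6]
gripper_width: 0.106
```

```bash
python3 arc.py
```

```text
14.7667 [528.304 122.204 195.632] [[0.20910147226268544, -0.9776970430368472, -0.019623107159227066], [-0.9778918915110673, -0.20901777105487454, -0.006246591083066527], [0.0020056955113818835, 0.02049544876935309, -0.9997879343967193]] [-2.505 -0.064 -1.649] 0.10602820453853533 [ 34.054  -5.459  -8.316  -0.333 -88.275 -21.972]
H [584.39  135.191] x,y,z -57.56046459122651 -1.0424803206113982 105.63221598180917 r 120.29701632702874 theta 38.343418765355764
th 46 total dy -1.63 dz -0.43 row dx -0.10
th 54 total dy -3.20 dz -0.89 row dx 0.00
th 62 total dy -4.82 dz -1.14 row dx 0.00
th 70 total dy -6.46 dz -1.16 row dx 0.00
th 78 total dy -8.08 dz -0.94 row dx 0.00
th 86 total dy -9.66 dz -0.51 row dx 0.00
th 94 total dy -11.16 dz 0.14 row dx 0.00
```

step_arm(moves="0 -0.8 -0.2 0.01 0 0 1;0 -0.8 -0.2 0.01 0 0 1;0 -0.78 -0.22 0 0 0 1;0 -0.79 -0.2 0 0 0 1;0 -0.8 -0.12 0 0 0 1;0 -0.8 -0.1 0 0 0 1;0 0 0 0 0 0 1;0 0 0 0 0 0 1")

```text
clock: 15.43
tcp_pos: [575.7, 132.2, 212.3]
tool_rot: [[0.211, -0.978, 0.003], [-0.978, -0.211, -0.002], [0.003, -0.003, -1.0]]
wrist_force: [-4.5, 0.8, 4.3]
gripper_width: 0.104
```

```bash
python3 arc.py
```

```text
15.4333 [575.663 132.201 212.256] [[0.21067169165919425, -0.9775513016519286, 0.003300147280520197], [-0.9775532519092911, -0.210678898634093, -0.0020103113926866725], [0.002660453913036849, -0.0028025540039930703, -0.9999925338101435]] [-4.51   0.838  4.278] 0.10356020697781568 [ 32.482   0.69   -0.807   0.199 -88.406 -20.326]
H [584.39  135.191] x,y,z -9.158486644560824 -1.1106592130945494 122.25616629835233 r 122.59872787100598 theta 62.64584528354727
th 71 total dy -1.68 dz 0.51 row dx -0.11
th 79 total dy -3.30 dz 0.73 row dx 0.00
th 87 total dy -4.88 dz 1.17 row dx 0.00
th 95 total dy -6.38 dz 1.83 row dx 0.00
th 103 total dy -7.77 dz 2.69 row dx 0.00
th 111 total dy -9.03 dz 3.74 row dx 0.00
th 119 total dy -10.13 dz 4.95 row dx 0.00
```

step_arm(moves="0 -0.8 0.22 0 0 0 1;0 -0.8 0.22 0 0 0 1;0 -0.8 0.15 0 0 0 1;0 -0.8 0.17 0 0 0 1;0 -0.77 0.22 0 0 0 1;0 0 0 0 0 0 1;0 0 0 0 0 0 1")

```text
clock: 16.02
tcp_pos: [619.9, 141.6, 207.9]
tool_rot: [[0.211, -0.977, 0.016], [-0.977, -0.211, 0.001], [0.003, -0.015, -1.0]]
wrist_force: [-0.9, 0.2, 3.6]
gripper_width: 0.102
```

```bash
python3 arc.py
```

```text
16.0167 [619.907 141.557 207.9  ] [[0.21101992611383003, -0.9773564599346648, 0.015650591263388438], [-0.9774785403754488, -0.21103327477869, 0.0008124294825558952], [0.002508762323518247, -0.015469555913531335, -0.9998771919348107]] [-0.904  0.25   3.574] 0.1019165525299478 [ 31.093   6.927   5.194   0.424 -87.475 -18.925]
H [584.39  135.191] x,y,z 36.06411889816088 -1.157580657758813 117.89981549220812 r 123.29228347709926 theta 83.93823399784009
th 92 total dy -1.36 dz 1.15 row dx -0.12
th 100 total dy -2.79 dz 1.94 row dx 0.00
th 108 total dy -4.10 dz 2.93 row dx 0.00
th 116 total dy -5.25 dz 4.09 row dx 0.00
th 124 total dy -6.24 dz 5.40 row dx 0.00
th 132 total dy -7.03 dz 6.83 row dx 0.00
th 140 total dy -7.62 dz 8.36 row dx 0.00
```

step_arm(moves="0 -0.65 0.4 -0.008 0 0 1;0 -0.7 0.42 -0.006 0 0 1;0 -0.7 0.42 0 0 0 1;0 -0.68 0.45 0 0 0 1;0 -0.5 0.4 0 0 0 1;0 0 0 0 0 0 1;0 0 0 0 0 0 1")

```text
clock: 16.6
tcp_pos: [655.7, 149.2, 187.5]
tool_rot: [[0.211, -0.977, 0.008], [-0.977, -0.211, -0.001], [0.002, -0.008, -1.0]]
wrist_force: [-0.7, 1.5, 4.6]
gripper_width: 0.102
```

```bash
python3 arc.py
```

```text
16.6 [655.743 149.216 187.467] [[0.21110237381583122, -0.9774305593188959, 0.008080190521970749], [-0.97746100502511, -0.21111484039834136, -0.0007126141203851657], [0.0024023789507006685, -0.007747636615971887, -0.9999671008099437]] [-0.709  1.476  4.629] 0.10226427874023564 [ 29.944  12.983   9.943   0.267 -86.58  -17.772]
H [584.39  135.191] x,y,z 72.70915945393966 -1.1165305370522542 97.46680469521547 r 121.599341634705 theta 103.65253191516081
th 112 total dy -0.99 dz 1.41 row dx -0.11
th 120 total dy -2.07 dz 2.64 row dx 0.00
th 128 total dy -2.97 dz 4.01 row dx 0.00
th 136 total dy -3.67 dz 5.49 row dx 0.00
th 144 total dy -4.16 dz 7.05 row dx 0.00
th 152 total dy -4.42 dz 8.67 row dx 0.00
th 160 total dy -4.46 dz 10.30 row dx 0.00
```

The flap is at about 104° (1.81 rad). I'll ease the jaws slightly open and go straight up.

step_arm(moves="0 0 0 -0.006 0 0 0.78;0 0 0 0 0 0 0.78;0 -0.15 0 0 0 0 0.78;0 0 0 0 0 0 0.78;0 0 -0.8 0 0 0 0.78;0 0 -1.0 0 0 0 0.78;0 0 -1.2 0 0 0 0.78;0 0 -1.5 0 0 0 0.78;0 0 0 0 0 0 0.78")

```text
clock: 17.35
tcp_pos: [655.6, 148.8, 233.4]
tool_rot: [[0.211, -0.978, -0.004], [-0.978, -0.211, -0.004], [0.003, 0.005, -1.0]]
wrist_force: [0.9, 0.5, 1.6]
gripper_width: 0.224
```

```bash
python3 arc.py | head -4
python3 - <<'E'
from h import *
s=cap('side','s9.png');t=cap('top','t9.png')
a=cv2.resize(s['pixels'][60:280,190:400],None,fx=2.7,fy=2.7);cv2.imwrite('pics/v9.png',a)
E
```

```text
17.35 [655.619 148.769 233.412] [[0.2105219990305093, -0.9775790378943902, -0.004439886673884393], [-0.9775839967912309, -0.21050402067110105, -0.004193625994709073], [0.0031649868690198845, 0.005223212687548502, -0.9999813502797638]] [0.856 0.534 1.584] 0.2236490203776253 [ 29.821  13.542  15.438   0.082 -92.236 -17.666]
H [584.39  135.191] x,y,z 72.49536977811577 -1.5279254472276698 143.41152384016763 r 160.6936333817389 theta 93.74686630395874
th 102 total dy 0.55 dz 4.70 row dx -0.15
th 110 total dy -0.73 dz 5.73 row dx 0.00
```

View pics/v9.png

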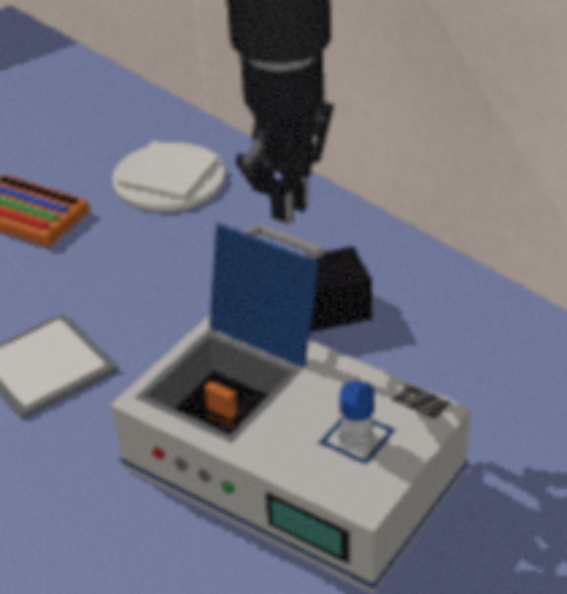

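The flap stands open past upright at (265,290) in the crop, the orange tab shows at (221,398), and the gripper is clear above. I'll go up and over the plate.

step_arm(moves="0 0 -1.5 0 0 0 0.78;0 0 -1.5 0 0 0 0.6;0 1 -0.5 0 0 0 0.5;0 2.5 0 0 0 0 0.5;0 3 0 0 0 0 0.5;0 3 0 0 0 0 0.5;0 1.5 0 0 0 0 0.5;0 0.5 0 0 0 0 0.5;0 0 0 0 0 0 0.5;0 0 0 0 0 0 0.5")

```text
clock: 18.28
tcp_pos: [536.8, 124.1, 260.6]
tool_rot: [[0.211, -0.977, -0.018], [-0.978, -0.211, -0.006], [0.002, 0.019, -1.0]]
wrist_force: [0.1, 0.0, -0.1]
gripper_width: 0.504
```

```bash
python3 go.py 525.8,122.7,180
python3 - <<'E'
from m import *
for n,f in(('top','t9'),('side',None)):
    c=cap(n); 
    if f: c['pixels']=cv2.imread('pics/t9.png')
    h,s,v=hsv(c); m=(h>5)&(h<18)&(s>150)&(v>60)
    near=proj(c,(525.8,122.7,75)); mm=np.zeros_like(m); a,b=near.astype(int); mm[b-15:b+15,a-15:a+15]=1
    m=m&mm
    if m.sum()>15:
        m,ce,ss=comp(m,near);C=cloud(c);print(n,near,ce,m.sum(),'ray82',ray(c,*ce,82),'ray75',ray(c,*ce,75),rect(c,m,82),'cloud',C[m].mean(0),C[m].min(0),C[m].max(0))
    else: print(n,near,m.sum())
E
```

```text
18.2833 [536.795 124.132 260.599] [[0.21059795612506366, -0.9773981262758414, -0.018477110932723296], [-0.9775711882994034, -0.21052610458787802, -0.005773308752042204], [0.00175290696795364, 0.01927853831410124, -0.9998126150822629]] [ 0.123  0.04  -0.114] 0.5036707730140179 [ 33.716  -4.123  -0.313  -0.314 -94.875 -21.583]
525.8,122.7,180 d cm [-0.106  0.949  8.08 ] n 2.033951832396109 rot [ 0.019 -0.002  0.003]
top [283.24442424 228.10213224] [282.9787234  227.72340426] 47 ray82 [526.68523541 122.85729071  82.        ] ray75 [526.83599231 123.43966181  75.        ] ((526.7218017578125, 122.94767761230469), (11.244791030883789, 28.85870933532715), 11.445241928100586) cloud [517.07064549  85.25078265 529.41041417] [511.91470271  79.38871503  83.64711344] [525.93229984 109.01031615 618.05841707]
side [272.13293474 206.34384945] [271.40909091 207.4469697 ] 132 ray82 [517.3332465  115.04252566  82.        ] ray75 [521.64571719 120.90245329  75.        ] ((517.857421875, 114.89325714111328), (54.511165618896484, 30.57720184326172), 55.878936767578125) cloud [522.39623565 122.01436269  73.62774207] [  13.42883615 -569.67943225   38.56760081] [559.79749165 179.31005061 899.93735598]
```

The tab is at (526.3, 122.8) in the top view, close to the computed pose. I'll go down in stages.

step_arm(moves="-0.05 0.5 0 0.012 0 0.002 0.5;0 0.2 0 0 0 0 0.5;0 0 1.5 0 0 0 0.5;0 0 2.5 0 0 0 0.5;0 0 2.0 0 0 0 0.5;0 0 0.5 0 0 0 0.5;0 0 0 0 0 0 0.5;0 0 0 0 0 0 0.5")

```text
clock: 19.05
tcp_pos: [531.5, 123.2, 192.1]
tool_rot: [[0.207, -0.978, -0.007], [-0.978, -0.207, -0.006], [0.004, 0.008, -1.0]]
wrist_force: [0.5, 0.3, 0.3]
gripper_width: 0.505
```

```bash
python3 go.py 526.3,122.8,110
```

```text
19.05 [531.539 123.183 192.053] [[0.20657821595343395, -0.9784038944531235, -0.0071596097978512685], [-0.9784217875812228, -0.2065407880295285, -0.005631027127074825], [0.004030667421269056, 0.008168365754694202, -0.9999585149000114]] [0.502 0.318 0.282] 0.5046021509116447 [ 34.18   -5.532  -8.882   0.036 -87.17  -22.261]
526.3,122.8,110 d cm [-0.104  0.453  8.209] n 2.055531571951657 rot [ 0.008 -0.004 -0.001]
```

step_arm(moves="-0.07 0.32 0 0.007 -0.004 0 0.5;0 0 0 0 0 0 0.5;0 0 1.5 0 0 0 0.5;0 0 2 0 0 0 0.5;0 0 2 0 0 0 0.5;0 0 1 0 0 0 0.5;0 0 0 0 0 0 0.5;0 0 0 0 0 0 0.5")

```text
clock: 19.72
tcp_pos: [532.2, 124.7, 135.6]
tool_rot: [[0.207, -0.978, 0.015], [-0.978, -0.207, 0.006], [-0.003, -0.016, -1.0]]
wrist_force: [0.3, -0.8, 0.0]
gripper_width: 0.499
```

```bash
python3 go.py 526.3,122.8,71
```

```text
19.7167 [532.203 124.725 135.632] [[0.20693830866582208, -0.9782459292548191, 0.014540918227706342], [-0.978349274556209, -0.20686829174866253, 0.006181168524651986], [-0.0030386480330562215, -0.01550521735952753, -0.9998751696350726]] [ 0.251 -0.758  0.048] 0.49877409948856966 [ 34.372  -5.69  -14.984   0.181 -79.818 -22.461]
526.3,122.8,71 d cm [0.086 0.717 6.453] n 1.6232282921951084 rot [-0.016  0.003 -0.001]
```

step_arm(moves="0.05 0.4 0 -0.01 0.002 0 0.5;0 0.1 0 0 0 0 0.5;0 0 0 0 0 0 0.5;0 0 0.6 0 0 0 0.5;0 0 0.8 0 0 0 0.5;0 0 0.5 0 0 0 0.5;0 0 0 0 0 0 0.5;0 0 0 0 0 0 0.5")

```text
clock: 20.38
tcp_pos: [529.0, 123.9, 119.9]
tool_rot: [[0.207, -0.978, 0.011], [-0.978, -0.207, 0.005], [-0.002, -0.011, -1.0]]
wrist_force: [-0.6, -0.9, 0.6]
gripper_width: 0.497
```

```bash
python3 go.py 526.3,122.8,71
```

```text
20.3833 [528.996 123.896 119.949] [[0.20719943520677497, -0.9782394990254499, 0.010764599222936091], [-0.9782962759269577, -0.20716175528355818, 0.00451704054457957], [-0.0021887342094597203, -0.011466895581287597, -0.9999318575524475]] [-0.647 -0.896  0.553] 0.49694759189508436 [ 34.472  -5.595 -16.534   0.139 -78.406 -22.542]
526.3,122.8,71 d cm [0.062 0.343 4.891] n 1.2258894285778 rot [-0.011  0.002 -0.001]
```

step_arm(moves="0.04 0.15 0.6 -0.008 0.002 0 0.5;0 0.1 0.8 0 0 0 0.5;0 0.1 1.0 0 0 0 0.5;0 0 1.0 0 0 0 0.5;0 0 0.5 0 0 0 0.5;0 0 0 0 0 0 0.5;0 0 0 0 0 0 0.5")

```text
clock: 20.97
tcp_pos: [524.6, 122.2, 75.0]
tool_rot: [[0.207, -0.978, -0.0], [-0.978, -0.207, -0.001], [0.001, 0.0, -1.0]]
wrist_force: [-0.7, 0.3, -0.5]
gripper_width: 0.5
```

```bash
python3 go.py 526.3,122.8,71
```

```text
20.9667 [524.605 122.209  74.961] [[0.20701067659127845, -0.9783386831260141, -2.9605361766612017e-05], [-0.9783383440669423, -0.20701057944864593, -0.0008393596897442816], [0.0008150494304393685, 0.00020272047788371587, -0.9999996472993546]] [-0.738  0.266 -0.465] 0.49972261503190485 [ 34.534  -4.159 -19.957   0.04  -74.23  -22.598]
526.3,122.8,71 d cm [-0.023 -0.178  0.396] n 0.10872794093177254 rot [ 0.    -0.001 -0.001]
```

step_arm(moves="0 -0.12 0.25 0 0 0 0.5;0 0 0.05 0 0 0 0.5;0 0 0 0 0 0 0.7;0 0 0 0 0 0 0.8;0 0 0 0 0 0 0.9;0 0 0 0 0 0 1;0 0 0 0 0 0 1;0 0 0 0 0 0 1;0 0 0 0 0 0 1", squeeze=40)

```text
clock: 21.72
tcp_pos: [526.8, 122.8, 73.3]
tool_rot: [[0.207, -0.978, 0.002], [-0.978, -0.207, 0.0], [0.0, -0.002, -1.0]]
wrist_force: [-0.5, 0.5, -0.7]
gripper_width: 0.108
```

```bash
python3 go.py 526.3,122.8,240
```

```text
21.7167 [526.816 122.849  73.288] [[0.20710902047622795, -0.978314913896335, 0.0024047630619692126], [-0.978317819738921, -0.20710916768118154, 0.00019037776208632396], [0.00031179907231157136, -0.002392051507600568, -0.9999970904312289]] [-0.453  0.489 -0.667] 0.10772319906000123 [ 34.471  -3.862 -19.868   0.072 -73.874 -22.538]
526.3,122.8,240 d cm [ -0.001   0.012 -16.671] n 4.167830842723298 rot [-0.002 -0.    -0.001]
```

Gripped on the tab (about 9 mm). I'll lift straight up, slowly at first.

step_arm(moves="0 0 -0.5 0 0 0 1;0 0 -0.7 0 0 0 1;0 0 -0.9 0 0 0 1;0 0 -1 0 0 0 1;0 0 -1.2 0 0 0 1;0 0 -1.5 0 0 0 1;0 0 -2 0 0 0 1;0 0 -2 0 0 0 1;0 0 -2 0 0 0 1;0 0 -2 0 0 0 1")

```text
clock: 22.55
tcp_pos: [524.6, 121.7, 221.7]
tool_rot: [[0.207, -0.978, -0.001], [-0.978, -0.207, -0.001], [0.001, 0.001, -1.0]]
wrist_force: [-0.1, -1.0, 0.3]
gripper_width: 0.114
```

```bash
python3 go.py 466.7,363.5,230
python3 - <<'E'
from m import *
c=cap('top');h,s,v=hsv(c);C=cloud(c)
mp,_,_=comp((s<60)&(v>140)&(C[...,2]<30),(203,249));print(' pad',rect(c,mp,8))
E
```

```text
22.55 [524.625 121.731 221.733] [[0.20693756094407775, -0.9783537415465517, -0.0008956965886129293], [-0.9783534402721441, -0.20693621981083138, -0.001395291390044953], [0.0011797364858531522, 0.0011650460359716609, -0.9999986254438343]] [-0.056 -1.001  0.337] 0.11391882068819609 [ 34.486  -7.117  -7.253   0.037 -89.951 -22.544]
466.7,363.5,230 d cm [-24.851   0.665  -0.855] n 6.218721902310676 rot [ 0.001 -0.001 -0.001]
 pad ((511.29974365234375, 392.3665466308594), (31.482906341552734, 58.60604476928711), 34.10774612426758)
```

step_arm(moves="-1.5 0 -0.3 0 0 0 1;-3 0.1 -0.3 0 0 0 1;-3.5 0.1 -0.2 0 0 0 1;-3.5 0.1 -0.2 0 0 0 1;-3.5 0.1 -0.1 0 0 0 1;-3.5 0.1 0 0 0 0 1;-2.5 0.1 0 0 0 0 1;-1.2 0 0 0 0 0 1;0 0 0 0 0 0 1;0 0 0 0 0 0 1")

```text
clock: 23.43
tcp_pos: [472.5, 345.6, 256.5]
tool_rot: [[0.203, -0.979, 0.02], [-0.979, -0.203, 0.01], [-0.005, -0.021, -1.0]]
wrist_force: [0.9, 0.1, -1.0]
gripper_width: 0.107
```

```bash
python3 go.py 466.7,363.5,230
```

```text
23.4333 [472.499 345.567 256.451] [[0.20326871245134745, -0.9789277686990944, 0.01955132241521826], [-0.9791076562411521, -0.2031132465399681, 0.009654354973376392], [-0.0054797836024117206, -0.02110527777136594, -0.9997622413463434]] [ 0.874  0.089 -0.954] 0.10694406272251288 [ 56.163  -0.949   1.993   0.623 -91.858 -44.412]
466.7,363.5,230 d cm [-1.859  0.259  2.65 ] n 0.8119766003732403 rot [-0.021  0.005 -0.005]
```

step_arm(moves="-0.6 0.1 0.4 -0.014 0.004 -0.004 1;-0.6 0 0.5 0 0 0 1;-0.3 0 0.3 0 0 0 1;0 0 0 0 0 0 1;0 0 0 0 0 0 1")

```text
clock: 23.85
tcp_pos: [469.6, 358.1, 244.5]
tool_rot: [[0.204, -0.979, 0.006], [-0.979, -0.204, 0.002], [-0.001, -0.006, -1.0]]
wrist_force: [0.0, -0.4, -1.1]
gripper_width: 0.108
```

```bash
python3 go.py 466.7,363.5,230
```

```text
23.85 [469.605 358.052 244.521] [[0.20352708134315253, -0.9790521234575151, 0.005802302410995325], [-0.9790685988139034, -0.20351618063634674, 0.002417237219256328], [-0.001185738806830613, -0.006172825327577002, -0.9999802449303473]] [ 0.009 -0.368 -1.094] 0.10835425703256213 [ 56.879   0.527   2.381   0.203 -91.556 -45.13 ]
466.7,363.5,230 d cm [-0.591  0.183  1.452] n 0.394475713944488 rot [-0.006  0.001 -0.004]
```

step_arm(moves="-0.45 0.14 0.5 -0.004 0.001 -0.003 1;0 0 0.3 0 0 0 1;0 0 0 0 0 0 1;0 0 0 0 0 0 1;0 0 0 0 0 0 1;0 0 0 0 0 0 1;0 0 0 0 0 0 1")

```text
clock: 24.43
tcp_pos: [467.6, 361.3, 235.6]
tool_rot: [[0.205, -0.979, 0.002], [-0.979, -0.205, -0.0], [0.0, -0.002, -1.0]]
wrist_force: [1.1, 0.4, -0.3]
gripper_width: 0.108
```

```bash
python3 go.py 466.7,363.5,230
python3 - <<'E'
from m import *
s=cap('side','s11.png');C=cloud(s);p=np.array(bot.read_state()['tcp_pos'])
d=np.hypot(C[...,0]-p[0],C[...,1]-p[1]);m=(d<50)&(C[...,2]>60)&(C[...,2]<p[2]-25);print('plate below grip',m.sum(),C[m].mean(0),C[m][:,2].min())
m=(np.hypot(C[...,0]-569,C[...,1]+25)<25)&(C[...,2]>100);print('tube top',np.percentile(C[m][:,2],[90,98]))
h,ss,v=hsv(s);mf=(h>100)&(h<125)&(ss>120)&(C[...,2]>105)&(C[...,2]<220)&(abs(C[...,0]-600)<60)&(abs(C[...,1]-140)<80);q=C[mf]-[584.39,135.19,90]
a=np.radians(12);x=q[:,0]*np.cos(a)+q[:,1]*np.sin(a);k=np.polyfit(q[:,2],x,1);print('flap n',mf.sum(),'angle',np.pi/2+np.arctan(k[0]))
cv2.imwrite('pics/v10.png',cv2.resize(s['pixels'][20:340,100:500],None,fx=1.8,fy=1.8))
E
```

```text
24.4333 [467.597 361.302 235.64 ] [[0.205210013406401, -0.9787164226849194, 0.0017361925523465297], [-0.9787178696706671, -0.2052104442423548, -7.184125895919176e-05], [0.00042659706492701794, -0.001684500130456524, -0.9999984902359877]] [ 1.065  0.398 -0.284] 0.107826678685939 [ 57.166   0.79    1.765   0.086 -90.925 -45.322]
466.7,363.5,230 d cm [-0.234  0.044  0.564] n 0.15298149472894557 rot [-0.002 -0.    -0.003]
plate below grip 156 [464.19350739 360.12449388 192.31136482] 174.55566070921367
tube top [151.29318628 152.74007391]
flap n 1310 angle 1.8194097380512446
```

View pics/v10.png

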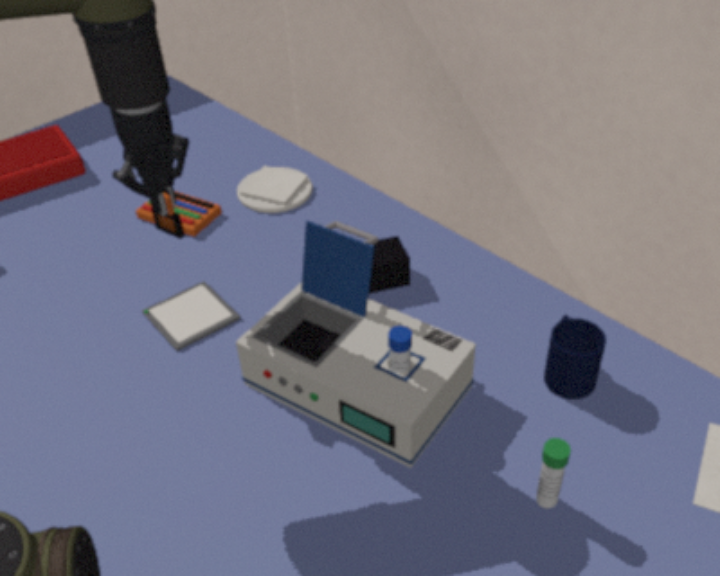

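The plate hangs upright in the jaws, at (168,218) in this view, with its lower edge at about 174 mm. The compartment is empty, the flap is at 1.82 rad and the tube is home. I'll let the arm settle, then hand in.

step_arm(moves="-0.1 0 0 0 0 0 1;0 0 0 0 0 0 1;0 0 0 0 0 0 1;0 0 0 0 0 0 1;0 0 0 0 0 0 1;0 0 0 0 0 0 1")

```text
clock: 24.98
tcp_pos: [467.5, 362.5, 236.2]
tool_rot: [[0.205, -0.979, 0.002], [-0.979, -0.205, 0.001], [-0.0, -0.002, -1.0]]
wrist_force: [-0.1, -0.5, 0.4]
gripper_width: 0.108
```

Run:
```python
from h import *
st(); print(np.array(bot.read_state()['qd'])); bot.sign_off()
```

```text
24.9833 [467.462 362.483 236.203] [[0.2052350670672906, -0.978709945747018, 0.002325799164563109], [-0.9787126883913172, -0.20523399257648114, 0.0006941706975697567], [-0.00020205871728333233, -0.0024187573226797142, -0.9999970543883062]] [-0.069 -0.509  0.354] 0.10765093455317004 [ 57.246   0.839   1.871   0.091 -90.927 -45.401]
[0.044 0.026 0.148 0.057 0.049 0.053]
the job is handed in; nothing more can be done
```

I put the blue-capped tube in the well and released it, swung the flap open, and drew out the filter plate. The job was handed in at 25 s, with the plate held over the light pad.

- **Tube:** it bottomed out with about 8 N at the expected depth, and its top measured about 151 mm (150 mm is fully home).
- **Flap:** it measured 1.82 rad, past upright, and it stayed there after I let go.
- **Plate:** it is gripped by its tab (opening about 9 mm), upright to within 0.2°. Its lower edge is about 174 mm above the bench, and joint speeds were under 0.15°/s.
- **Centring over the pad:** the gripper is within 1 mm of the pad centre seen by the top camera. The side camera put the pad about 5 mm farther in y. I used the top camera because its positions matched the robot at the well, bar and tab.
- **Left alone:** I did not touch the green-capped tube, the mug or the carton. In the last picture they are standing where they were.

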